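Pack the parts dishes into the case and shut its stayed lid

TASK

Put the parts dishes away: nest the small steel dish in the medium one, and both in the large dish that stands in the open plywood case. Then lift the knee of the folding lid stay past centre to unlock it, and lower the lid by its handle, never letting it fall, until it is fully shut. Leave everything else on the bench and in the case where it is.

Things in the scene. Friction and masses are not known exactly. Their poses are not given: they have to be found in the camera images.
- case: Fixed open-topped plywood case, 205 deep (x) x 300 wide (y) x 95 high, walls and floor 8 mm. Origin: centre of its underside; its own x points from its front to the hinged back edge, y to its left, z up. Its front faces roughly the robot, turned by up to 0.45 rad. Its open lid stands up along the back edge.
- lid_hinge (a point): Middle of the lid's hinge line: back top edge of the case, at (102.5, 0, 95) mm in the case frame; the line runs along the case's y. The lid is a plywood hood 205 x 300 mm with sides 20 mm deep, 0.44 to 0.69 kg with its handle, on a stiff hinge (0.25 N m).
- lid (a joint): Lid angle, rad. 0: standing open as found, 80 degrees up from shut; grows as the lid comes down; 1.396: fully shut on its stop. Let go within about 0.12 rad of open the lid stays; beyond about 0.4 rad it drops by its own weight. While the stay is locked it cannot be pushed down.
- lid_handle (a point): Middle of the lid's bow handle: round steel bar 12 mm thick, 100 long, parallel to the hinge line, its centre 38 mm off the lid's front wall (so let go by opening to about 35 mm only). It swings on 243 mm about the hinge: lid open, it is on top, about 330 mm up; shut, in front of the case, 107 mm up. Jaws closed across it can keep pointing down: the bar turns between them.
- stay_knee (a joint): Knee angle of the folding stay, rad: 0 locked (5 mm below the straight line, on its stop), 0.124 straight (dead centre), grows as it folds, about 2.95 with the lid shut. A light spring draws it back: let go just past centre (under about 0.4) it snaps into lock again; past 0.5 it stays, and folds on as the lid is lowered. Lifting it to 0.75 brings the lid down 0.1 rad.
- stay_knob (a point): Centre of the knob on the stay's knee: dark steel cylinder 14 mm thick, 28 long, parallel to the hinge line, on the inner side of the links, about 144 mm above the bench. The upper link rises steeply from the knee to the lid, so reach the knob from the front and above, gripper leaning 25 to 40 degrees (wrist to the front). It unlocks up and forward on a circle about stay_foot; a few N.
- stay_foot (a point): Lower pivot of the stay, inside the case's right wall, at (-2.5, -137.5, 81) mm in the case frame; axis along the case's y. The stay is two flat steel links, 13 x 3 mm, each 80.5 mm between pivots: from here to the knee and from the knee up to the lid.
- dish_large: Large steel parts dish standing in the case: outside 82 mm across at the base, 88 mm at the rim, 40 high, walls and floor 3 mm. Origin: centre of its underside.
- dish_medium: Medium steel parts dish on the bench: outside 60 mm across at the base, 66 mm at the rim, 48 high, walls and floor 3 mm, 80 g. Origin: centre of its underside. Nested, its rim stands 11 mm over the large one's.
- dish_small: Small steel parts dish on the bench: outside 42 mm across at the base, 48 mm at the rim, 50 high, walls and floor 3 mm, 60 g. Origin: centre of its underside. Nested, its rim stands 5 mm over the medium one's; letting it drop the last 10 mm is fine.
- spool: Bystander in the case: solder spool 44 mm across, 30 high, upright. Origin: centre of underside.
- cutters: Bystander: side cutters 135 x 46 x 15 mm lying flat between the two small dishes' places, jaws along its x. Origin: near the middle, on the bench.
- screwdriver: Bystander: black-handled screwdriver 190 mm long, 26 thick, along its x, front right of the bench. Origin: middle, on the bench.
- multimeter: Bystander: black multimeter 190 x 90 x 44 mm, long along its x, back right. Origin: centre of underside.
- breadboard: Bystander: white breadboard 165 x 55 x 13 mm, long along its x, left of the robot. Origin: centre of underside.
- tape: Bystander: black tape roll 64 mm across, 19 high, near the robot. Origin: centre of underside.
- glue: Bystander: white glue bottle 42 mm across, 100 high with nozzle, behind on the right. Origin: centre of underside.
Not all that is in view belongs to the job. Leave any blue or turquoise look-alike of the dish_medium alone.

How it is judged:
By the outcome, as a careful person would: the job done as asked, in the order asked, and still so for the second after the job is handed in, with the robot touching nothing.
It also fails if it takes over 69 s, if anything falls off the work surface, if the arm or the gripper's body presses on something with over 40 N, if the wrist force passes 120 N, or if a joint passes its speed limit or range.

ROBOT

A 6-joint arm with a two-finger parallel gripper is mounted at the origin on the work surface. World frame = base frame: x ahead of the robot, y to its left, z up, the work surface at z = 0. Lengths are in m, angles in rad, forces in N, time in s.
With the tool pointing down it reaches from about 0.425 to 0.95 m from the base axis. Payload 3.5 kg.
Tool frame: the origin (TCP) lies at the very end of the fingers, on their centre line; the grasp point (between the pads) lies 19 mm behind it; z points along the fingers, y is the line along which they close (so a half turn about z gives the same grasp; the last joint's range is limited). The gripper opens to 85 mm and grips with 20 to 120 N. Pads are 22 mm wide; open, the fingers measure 114 mm over their backs; the gripper's body (76 mm by 85 mm) begins 54 mm behind the grasp point. The pads swing forward as they close: fully open they stand 13 mm farther back than shut.
Start: joints at [1.102, 0.286, 1.577, -0, 1.279, -0.15], TCP at [0.212, 0.641, 0.207] pointing down, gripper open.
Joint ranges: [-2.77, 2.77], [-0.9, 2.22], [0.21, 2.48], [-1.53, 4.67], [0.24, 2.81], [-2.84, 2.84]. Speed limits (rad/s): [2.79, 2.79, 3.14, 3.14, 3.14, 3.14].

INTERFACE

Orientations are given as a unit quaternion [x, y, z, w].
In Python, from plant import get_state, read_camera, sign_off, recognise gives the robot as it stands.
- The arm moves only by the tool arm_command, never from a script. Its argument "steps" is a list of rows, each an object with "translation": the shift along the tool's x, y, z scaled (see below), a list of three; "twist": the turn, a rotation vector about the tool's x, y, z scaled (see below), a list of three; "fingers": the opening, from -1 (shut) to 1 (fully open). In form: [{"translation": [x, y, z], "twist": [rx, ry, rz], "fingers": fingers}, ...]. A call has 1 to 5 rows; each row is the pose to reach, as a shift and turn from the pose commanded when the call began, along the tool's axes at that moment; what a row does not reach only later rows make up. The controller multiplies each number of a shift by 75 cm and each number of a turn by 60 degrees. A row lasts 1/8 s, in which the tool goes at most 62.5 mm and 10.7 degrees, less where a joint would pass 70% of its speed; a pose out of reach is approached as far as the arm can. A call with a number of a shift or a turn outside -1 to 1 is refused whole. A call with a gripper value outside its range is refused whole. The fingers move at their own pace and stop on an object; "grip_force" is the grip in N (left out, the last holds). Time passes only in rows, so rows that repeat a pose let the fingers close. It gives the time, the measured TCP pose, the force, the opening and the grip force at its end, in the units of the state.
- get_state(): the state, without advancing time (a new reading comes with each control period).
- read_camera(name): name is "scene" or "top" or "wrist"; returns a dict with "pixels" (480x640x3 uint8, red, green, blue), "K" (3x3 intrinsics, pixels), "R" (3x3) and "t" (3): a world point X has camera coordinates R X + t; the wrist camera has in their place "T_tool_cam" (4x4, takes a point from camera to tool coordinates, whose origin is the TCP and whose axes are the flange's). Camera axes: x right, y down, z forward; pixel columns grow to the right and rows downward; lengths in m; the calibration is good to about 2 mm. A picture is of the moment at which its call begins: read the wrist's pose just before it. There is no depth.
- sign_off(): hands the job in; it is judged then, once.
Trained networks look in a picture, given as the dict that the camera call returned (one of the last four; its "shot" number tells which), for a name from the list of things; names that differ only in an ending like _2 or _b are one class to them, and where a whole thing is asked for, a point or a joint stands for the part that bears it (a point fixed in the world has none). Each returns a list of dicts, best first, with "conf" (0 to 1); they miss things now and then, are a little off and sometimes report something else, mostly with a low value. They report only what shows in the picture. A call takes as long as a camera call. They do not tell look-alikes from the thing itself.
- recognise(picture, query): "point" ([row, column] in pixels, amid what is visible of it).
The state is a dict: "time": time; "qpos": joint angles; "dq": joint speeds; "joint_efforts": joint torques, N m; "eef_pos": TCP position; "tcp_rot": TCP orientation; "contact_force": force on the tool from outside, world axes, zero at the start; "wrist_torque": the same for the moment, N m; "opening": opening from 0.0 (shut) to 1.0 (fully open); "finger_force": force on a finger pad.
Only numpy, scipy, OpenCV 4.12 (cv2) and the standard library are available. Lean on these libraries where they do the work, as an engineer would, in place of code of your own. Each camera call takes 0.05 s, during which the arm holds its last target. There are 200 camera calls.

## Working session

There is one attempt and no reset: what is moved stays moved. The work goes in short steps, Python scripts to look and compute and a tool call to move; the robot and the scene stay as the last step left them, time stands still between calls to the robot, and variables do not carry over. Pictures are saved under pics/ and viewed, at most 10 in all, crops included, and the job is handed in when it is done.

Besides the shell and the picture viewer there is one more tool, called after "Emit:" by a JSON object that holds its "name" and its "arguments". arm_command: Moves the arm, as the interface text tells. Shifts and turns lie within -1 to 1; 1 stands for 75 cm of shift or 60 degrees of turn. Its arguments: {"type":"object","properties":{"steps":{"type":"array"},"grip_force":{"type":"number"}},"required":["steps"]}

```bash
ls; mkdir -p pics; cat > h.py <<'E'
import numpy as np, cv2
from plant import get_state, read_camera, sign_off, recognise
from scipy.spatial.transform import Rotation as Ro
def ray(p,px):
    d=np.linalg.inv(p["K"])@np.array([px[1],px[0],1.]); R=np.array(p["R"]);return -R.T@np.array(p["t"]),R.T@d
def atz(p,px,z):
    o,d=ray(p,px); return o+d*(z-o[2])/d[2]
def proj(p,X):
    c=np.array(p["R"])@np.array(X)+np.array(p["t"]);u=p["K"]@c;return u[:2]/u[2]
def save(p,n): cv2.imwrite("pics/"+n,np.array(p["pixels"])[:,:,::-1])
def tri(p,a,q,b):
    o1,d1=ray(p,a);o2,d2=ray(q,b);s=np.linalg.lstsq(np.c_[d1,-d2],o2-o1,rcond=None)[0];A=o1+s[0]*d1;B=o2+s[1]*d2;return (A+B)/2,np.linalg.norm(A-B)
E
python3 - <<'E'
from h import *
s=read_camera("scene");t=read_camera("top");save(s,"s0.png");save(t,"t0.png")
for n in ["case","lid_handle","stay_knob","dish_large","dish_medium","dish_small","spool"]:
    for k,p in(("s",s),("t",t)):
        print(n,k,[(np.round(r["point"]).tolist(),round(r["conf"],2),np.round(atz(p,r["point"],0.02),3).tolist()[:2]) for r in recognise(p,n)[:3]])
print(get_state())
for p in (s,t): print(np.round(ray(p,(240,320)),3).tolist(), p["K"][0])
E
```

```text
pics
case s [([304.0, 404.0], 0.72, [0.548, 0.144])]
case t [([211.0, 217.0], 0.85, [0.658, 0.155]), ([179.0, 198.0], 0.71, [0.74, 0.202])]
lid_handle s [([299.0, 411.0], 0.89, [0.527, 0.163]), ([224.0, 216.0], 0.57, [0.332, -0.458])]
lid_handle t [([178.0, 195.0], 0.61, [0.742, 0.21])]
stay_knob s [([288.0, 182.0], 0.33, [0.605, -0.474])]
stay_knob t [([184.0, 264.0], 0.6, [0.724, 0.037]), ([293.0, 410.0], 0.56, [0.441, -0.314])]
dish_large s []
dish_large t [([252.0, 221.0], 0.8, [0.555, 0.144])]
dish_medium s [([252.0, 289.0], 0.84, [0.412, -0.207]), ([220.0, 253.0], 0.8, [0.293, -0.35]), ([326.0, 236.0], 0.77, [0.703, -0.288])]
dish_medium t [([302.0, 364.0], 0.85, [0.424, -0.202]), ([353.0, 428.0], 0.77, [0.3, -0.348]), ([295.0, 410.0], 0.73, [0.438, -0.312])]
dish_small s [([294.0, 248.0], 0.89, [0.594, -0.286]), ([304.0, 404.0], 0.68, [0.549, 0.144])]
dish_small t [([224.0, 394.0], 0.83, [0.614, -0.283])]
spool s []
spool t [([208.0, 258.0], 0.68, [0.661, 0.054])]
{'time': 0.8, 'qpos': array([ 1.10198092e+00,  2.86264683e-01,  1.57664416e+00,  1.95798646e-05,
        1.27860580e+00, -1.49965685e-01]), 'dq': array([ 0.00096582, -0.00013386,  0.00171111,  0.0002641 ,  0.00011899,
        0.00034207]), 'joint_efforts': array([-1.04215487e-03, -4.05915213e+01, -2.92920613e+01, -2.67682681e-04,
        3.95692268e-04, -8.98334122e-06]), 'eef_pos': array([0.21154549, 0.64100623, 0.20747872]), 'tcp_rot': array([1.58753171e-01, 9.87318302e-01, 4.00044904e-05, 2.94523833e-06]), 'contact_force': array([-0.19005393, -0.05854518, -0.70567347]), 'wrist_torque': array([ 0.00253724, -0.00405462, -0.01231554]), 'finger_force': 0.0, 'opening': 1.000981065936963}
[[1.528, 0.053, 1.178], [-0.711, -0.106, -0.695]] [541.63947894   0.         320.42154387]
[[0.357, -0.117, 1.313], [0.168, 0.013, -0.986]] [534.03973906   0.         323.98837745]
```

View pics/s0.png

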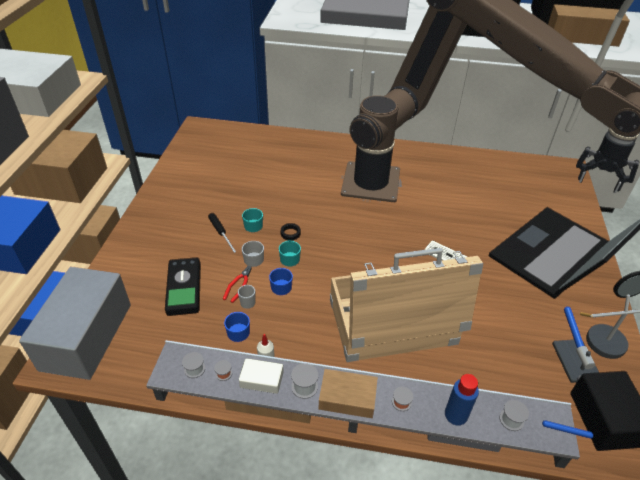

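View pics/t0.png

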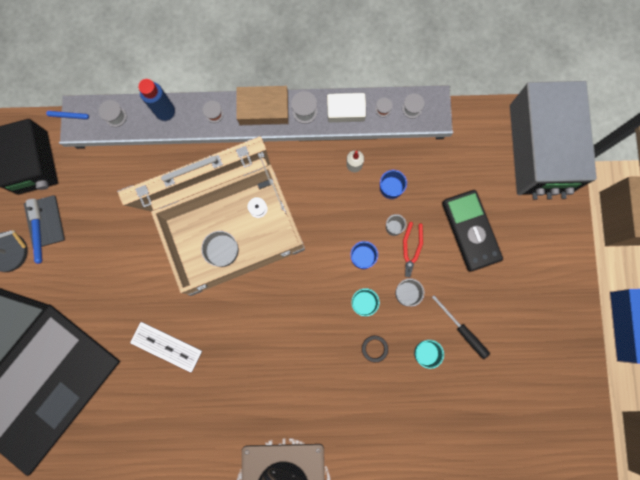

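The scene view shows the case from behind. In the top view, the grey steel candidates are medium (293,410) and small (224,396). The look-alikes are turquoise at (302,364) and (353,428), and blue at (184,392) and (255,363). The grey ones fit "steel", so I'll confirm them in a crop.

```bash
python3 - <<'E'
from h import *
im=cv2.imread("pics/t0.png")
cv2.imwrite("pics/c1.png",cv2.resize(im[130:300,110:310],None,fx=3.5,fy=3.5,interpolation=cv2.INTER_CUBIC))
cv2.imwrite("pics/c2.png",cv2.resize(im[165:325,340:480],None,fx=3.5,fy=3.5,interpolation=cv2.INTER_CUBIC))
E
```

```text
(no output)
```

View pics/c1.png

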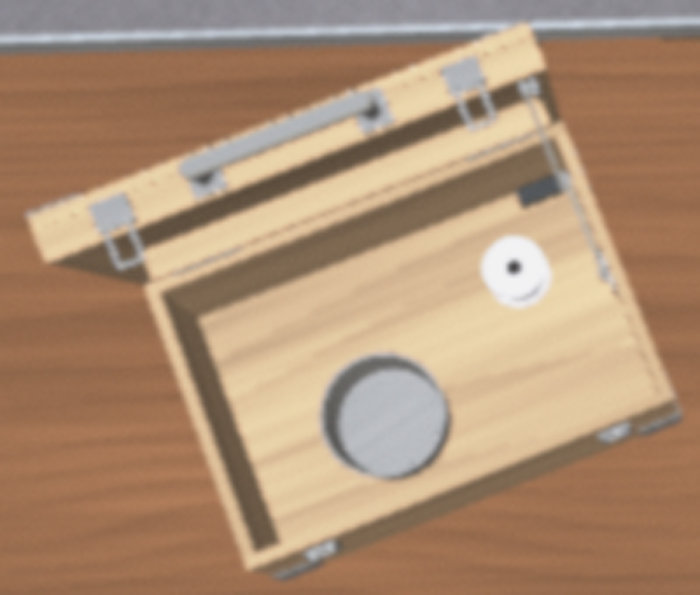

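View pics/c2.png

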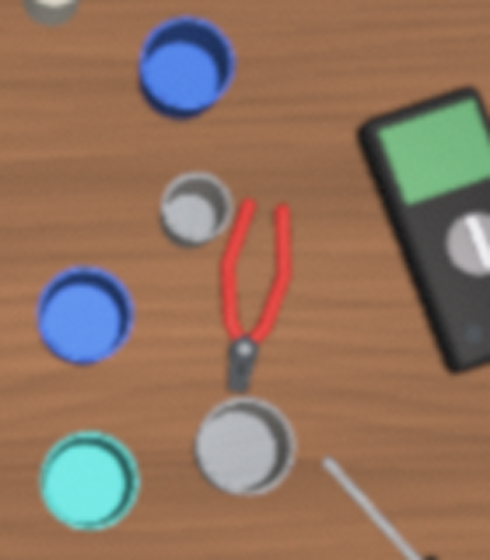

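Crop 1 shows the case. Its rim corners (crop pixels) are FL (248,570), BL (148,285) and BR (565,125). The large dish rim is at (386,415), the knob at (540,190) and the foot at (608,275). Crop 2 confirms the grey steel medium dish at (245,446) and the grey small dish at (196,208). The blue and turquoise ones stay put.

```bash
python3 - <<'E'
from h import *
from scipy.optimize import least_squares
t=read_camera("top")
f=lambda x,y,c0,r0:((y+.5)/3.5-.5+r0,(x+.5)/3.5-.5+c0)
c1=lambda x,y:f(x,y,110,130); c2=lambda x,y:f(x,y,340,165)
obs=[((-.1025,.15,.095),c1(249,570)),((.1025,.15,.095),c1(148,285)),((.1025,-.15,.095),c1(566,124)),((-.0025,-.1375,.081),c1(606,277)),((-.1025,-.15,.095),c1(680,405))]
def W(q,L): c,s=np.cos(q[2]),np.sin(q[2]);return np.array([q[0]+c*L[0]-s*L[1],q[1]+s*L[0]+c*L[1],L[2]])
def res(q): return np.concatenate([proj(t,W(q,L))-np.array(p)[::-1] for L,p in obs])
r=least_squares(res,[.65,.15,.3],loss="soft_l1");q=r.x;print(q.round(4),r.fun.round(1) if 0 else res(q).round(1))
dl=atz(t,c1(386,415),.048);print("large",dl.round(4))
print("med",atz(t,c2(245,446),.048).round(4),"small",atz(t,c2(196,208),.050).round(4))
k=atz(t,c1(540,190),.144);print("knob",k.round(4))
print("handle",W(q,(.1025-.0,0,.095)))
inv=lambda X:((lambda c,s,dx,dy:(round(c*dx+s*dy,4),round(-s*dx+c*dy,4)))(np.cos(q[2]),np.sin(q[2]),X[0]-q[0],X[1]-q[1]))
print("local knob",inv(k),"large",inv(dl),"spool",inv(atz(t,c1(515,268),.038)),"pivotU?",inv(atz(t,c1(529,87),.2)))
print("handle local",inv(atz(t,c1(283,135),.33)))
E
```

```text
[0.5992 0.1155 0.3521] [ 0.   0.1  0.   0.1  0.3  0.2  0.3  0.  -0.9 -0.6]
large [0.5593 0.1414 0.048 ]
med [ 0.4426 -0.3084  0.048 ] small [ 0.6067 -0.2824  0.05  ]
knob [0.6883 0.0229 0.144 ]
handle [0.69543074 0.15080187 0.095     ]
local knob (np.float64(0.0517), np.float64(-0.1176)) large (np.float64(-0.0286), np.float64(0.0381)) spool (np.float64(0.0381), np.float64(-0.08)) pivotU? (np.float64(0.0987), np.float64(-0.1352))
handle local (np.float64(0.0756), np.float64(-0.0006))
```

Emit:
{"name": "arm_command", "arguments": {"steps": [{"translation":[-0.058,-0.055,0],"twist":[0,0,0.172],"fingers":1},{"translation":[-0.116,-0.11,0],"twist":[0,0,0.343],"fingers":1},{"translation":[-0.174,-0.165,0],"twist":[0,0,0.515],"fingers":0.6},{"translation":[-0.231,-0.22,0],"twist":[0,0,0.687],"fingers":0.6},{"translation":[-0.289,-0.276,0],"twist":[0,0,0.858],"fingers":0.6}]}}

```text
time: 1.48
eef_pos: [0.3532, 0.3749, 0.2078]
tcp_rot: [0.574, 0.819, 0.0, 0.0]
contact_force: [0.6, -0.6, 1.0]
opening: 0.801
finger_force: 0.0
```

Emit:
{"name": "arm_command", "arguments": {"steps": [{"translation":[-0.083,0,0],"twist":[0,0,0],"fingers":0.6},{"translation":[-0.166,0.002,0],"twist":[0,0,0],"fingers":0.6},{"translation":[-0.249,0.004,0],"twist":[0,0,0],"fingers":0.6},{"translation":[-0.332,0.005,0],"twist":[0,0,0],"fingers":0.6},{"translation":[-0.413,0.006,0],"twist":[0,0,0],"fingers":0.6}]}}

```text
time: 2.1
eef_pos: [0.4645, 0.0855, 0.208]
tcp_rot: [0.572, 0.82, 0.0, 0.001]
contact_force: [1.7, -0.4, 0.2]
opening: 0.8
finger_force: 0.0
```

Emit:
{"name": "arm_command", "arguments": {"steps": [{"translation":[-0.083,0,0.01],"twist":[0,0,0],"fingers":0.6},{"translation":[-0.166,0.002,0.03],"twist":[0,0,0],"fingers":0.6},{"translation":[-0.249,0.004,0.05],"twist":[0,0,0],"fingers":0.6},{"translation":[-0.332,0.005,0.07],"twist":[0,0,0],"fingers":0.6},{"translation":[-0.413,0.006,0.08],"twist":[0,0,0],"fingers":0.6}]}}

```text
time: 2.72
eef_pos: [0.5743, -0.2001, 0.1471]
tcp_rot: [0.572, 0.82, 0.0, -0.0]
contact_force: [1.1, 0.1, 0.8]
opening: 0.8
finger_force: 0.0
```

Emit:
{"name": "arm_command", "arguments": {"steps": [{"translation":[-0.06,0.001,0.02],"twist":[0,0,0],"fingers":0.6},{"translation":[-0.116,0.003,0.05],"twist":[0,0,0],"fingers":0.6},{"translation":[-0.116,0.003,0.05],"twist":[0,0,0],"fingers":0.6},{"translation":[-0.116,0.003,0.05],"twist":[0,0,0],"fingers":0.6}]}}

```text
time: 3.22
eef_pos: [0.6062, -0.2787, 0.1104]
tcp_rot: [0.572, 0.82, 0.0, -0.0]
contact_force: [-0.1, -0.2, 0.0]
opening: 0.802
finger_force: 0.0
```

```bash
cat >> h.py <<'E'
def wrist():
    s=get_state();p=read_camera("wrist");T=np.eye(4);T[:3,:3]=Ro.from_quat(s["tcp_rot"]).as_matrix();T[:3,3]=s["eef_pos"]
    C=np.linalg.inv(T@np.array(p["T_tool_cam"]));p["R"]=C[:3,:3];p["t"]=C[:3,3];return s,p
Q=np.array([.5992,.1155,.3521])
def loc(X):
    c,s=np.cos(Q[2]),np.sin(Q[2]);d=np.array(X[:2])-Q[:2];return np.array([c*d[0]+s*d[1],-s*d[0]+c*d[1],X[2]])
def wor(L):
    c,s=np.cos(Q[2]),np.sin(Q[2]);return np.array([Q[0]+c*L[0]-s*L[1],Q[1]+s*L[0]+c*L[1],L[2]])
E
python3 - <<'E'
from h import *
s,p=wrist();save(p,"w1.png");print(s["eef_pos"].round(4),s["tcp_rot"].round(4),p["T_tool_cam"])
for n,z in (("dish_small",.05),("dish_medium",.048)):
    for r in recognise(p,n): print(n,r["point"],r["conf"],atz(p,r["point"],z).round(4))
print(proj(p,[.6067,-.2824,.05]))
E
```

```text
[ 0.6062 -0.2787  0.1104] [ 5.718e-01  8.204e-01  2.000e-04 -4.000e-04] [[-9.21050522e-04 -9.65024801e-01 -2.62156984e-01  6.68432724e-02]
 [ 9.99999234e-01 -6.71976120e-04 -1.03974417e-03  1.50867440e-03]
 [ 8.27215675e-04 -2.62157741e-01  9.65024681e-01 -1.65659724e-01]
 [ 0.00000000e+00  0.00000000e+00  0.00000000e+00  1.00000000e+00]]
dish_small [255.0, 315.3] 0.86 [ 0.609  -0.2816  0.05  ]
dish_small [38.7, 3.1] 0.66 [ 0.3861 -0.2188  0.05  ]
dish_medium [105.4, 250.5] 0.94 [ 0.5362 -0.2031  0.048 ]
dish_medium [45.4, 89.7] 0.9 [ 0.4342 -0.2044  0.048 ]
dish_medium [201.7, 86.0] 0.74 [ 0.4491 -0.3006  0.048 ]
dish_medium [279.9, 448.1] 0.7 [ 0.7063 -0.2666  0.048 ]
[311.91055886 254.93584244]
```

View pics/w1.png

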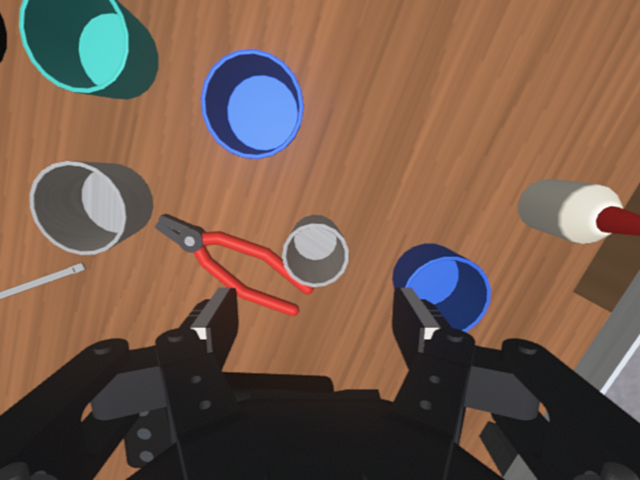

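The wrist view shows the small grey dish's rim at (316,255), within 2 mm of my estimate. The cutters beside it are low, and the fingers stay above them.

Emit:
{"name": "arm_command", "arguments": {"steps": [{"translation":[-0.005,0.001,0.03],"twist":[0,0,0],"fingers":0.6},{"translation":[-0.005,0.001,0.07],"twist":[0,0,0],"fingers":0.6},{"translation":[-0.005,0.001,0.102],"twist":[0,0,0],"fingers":0.6},{"translation":[-0.005,0.001,0.102],"twist":[0,0,0],"fingers":0.6}]}}

```text
time: 3.88
eef_pos: [0.606, -0.2805, 0.0299]
tcp_rot: [0.572, 0.821, -0.0, -0.004]
contact_force: [-0.7, -0.1, -0.3]
opening: 0.798
finger_force: 0.0
```

Emit:
{"name": "arm_command", "arguments": {"steps": [{"translation":[0,0,0],"twist":[0,0,0],"fingers":-0.5},{"translation":[0,0,0],"twist":[0,0,0],"fingers":-0.5},{"translation":[0,0,0],"twist":[0,0,0],"fingers":-0.5},{"translation":[0,0,0],"twist":[0,0,0],"fingers":-0.5}], "grip_force": 30}}

```text
time: 4.38
eef_pos: [0.6087, -0.2827, 0.0346]
tcp_rot: [0.572, 0.82, -0.0, 0.001]
contact_force: [-0.6, -0.1, 0.2]
opening: 0.248
finger_force: 0.0
```

```bash
python3 - <<'E'
from h import *
s,p=wrist();save(p,"w2.png");print(s["eef_pos"].round(4),s["opening"],s["finger_force"])
E
```

```text
[ 0.6087 -0.2827  0.0346] 0.24758504842870138 0.0
```

View pics/w2.png

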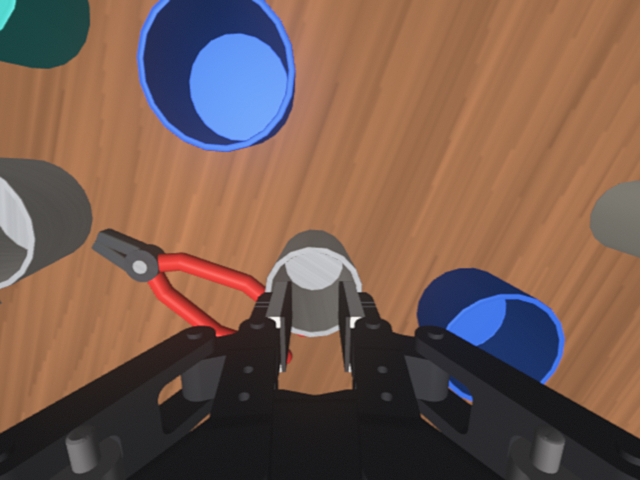

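```bash
python3 - <<'E'
from h import *
s,p=wrist();M=Ro.from_quat(s["tcp_rot"]).as_matrix()
for z in (0,-.008,-.019,-.03):
  print(z,[proj(p,s["eef_pos"]+M@np.array([x,y,z])).round(0).tolist() for x in(-.011,0,.011) for y in(-.0105,)])
print([proj(p,[.6085+dx,-.282+dy,.05]).round(0).tolist() for dx,dy in((.024,0),(-.024,0),(0,.024),(0,-.024))])
E
```

```text
0 [[293.0, 301.0], [292.0, 282.0], [292.0, 263.0]]
-0.008 [[292.0, 308.0], [291.0, 288.0], [291.0, 268.0]]
-0.019 [[290.0, 318.0], [290.0, 297.0], [289.0, 276.0]]
-0.03 [[289.0, 330.0], [288.0, 308.0], [288.0, 285.0]]
[[358.0, 309.0], [265.0, 277.0], [330.0, 249.0], [296.0, 335.0]]
```

```bash
python3 - <<'E'
from h import *
im=cv2.imread("pics/w2.png")
s,p=wrist();M=Ro.from_quat(s["tcp_rot"]).as_matrix()
c=cv2.resize(im[225:405,220:420],None,fx=3.3,fy=3.3,interpolation=cv2.INTER_CUBIC)
for z,col in((0,(0,0,255)),(-.015,(0,255,0)),(-.03,(255,0,0))):
  for y in(-.0105,.0105):
    q=[(proj(p,s["eef_pos"]+M@np.array([x,y,z]))-[220,225])*3.3 for x in(-.011,.011)]
    cv2.line(c,tuple(int(v) for v in q[0]),tuple(int(v) for v in q[1]),col,1)
cv2.imwrite("pics/c3.png",c); print(p["K"][0,0])
E
```

```text
335.2029847804928
```

View pics/c3.png

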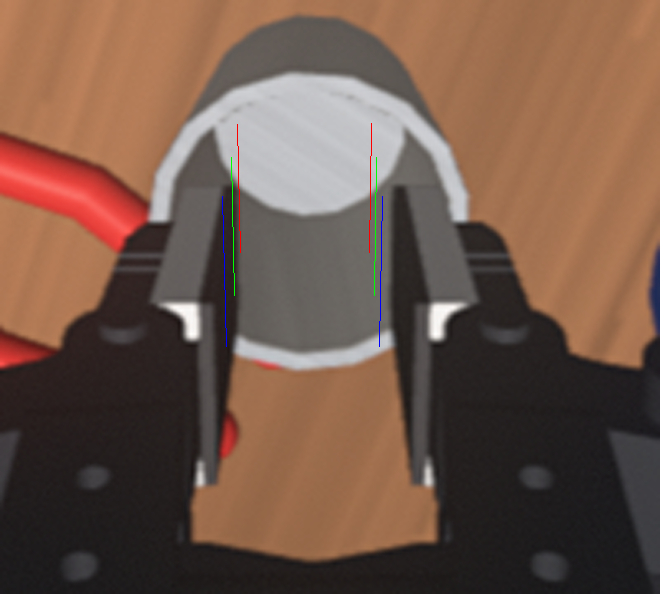

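The crop shows the finger ends about 20 mm behind the nominal TCP, so the jaws closed just above the rim without touching the dish. I'll reopen, go about 20 mm lower and grip again.

Emit:
{"name": "arm_command", "arguments": {"steps": [{"translation":[0,0,0],"twist":[0,0,0],"fingers":0.6},{"translation":[0,0,0],"twist":[0,0,0],"fingers":0.6},{"translation":[0,0,0.01],"twist":[0,0,0],"fingers":0.6},{"translation":[0,0,0.02],"twist":[0,0,0],"fingers":0.6},{"translation":[0,0,0.027],"twist":[0,0,0],"fingers":0.6}]}}

```text
time: 5.15
eef_pos: [0.6079, -0.2821, 0.0124]
tcp_rot: [0.572, 0.82, -0.0, -0.001]
contact_force: [-0.6, -0.2, -0.5]
opening: 0.798
finger_force: 0.0
```

Emit:
{"name": "arm_command", "arguments": {"steps": [{"translation":[0,0,0],"twist":[0,0,0],"fingers":-0.2},{"translation":[0,0,0],"twist":[0,0,0],"fingers":-0.2},{"translation":[0,0,0],"twist":[0,0,0],"fingers":-0.2},{"translation":[0,0,0],"twist":[0,0,0],"fingers":-0.2}], "grip_force": 30}}

```text
time: 5.65
eef_pos: [0.6084, -0.2825, 0.0138]
tcp_rot: [0.572, 0.82, 0.0, 0.0]
contact_force: [0.1, 0.0, -1.0]
opening: 0.531
finger_force: 30.7
```

Emit:
{"name": "arm_command", "arguments": {"steps": [{"translation":[0,0,-0.05],"twist":[0,0,0],"fingers":-0.2},{"translation":[0,0,-0.1],"twist":[0,0,0],"fingers":-0.2},{"translation":[0.014,-0.07,-0.1],"twist":[0,0,0],"fingers":-0.2},{"translation":[0.028,-0.145,-0.1],"twist":[0,0,0],"fingers":-0.2},{"translation":[0.044,-0.219,-0.1],"twist":[0,0,0],"fingers":-0.2}]}}

```text
time: 6.28
eef_pos: [0.4414, -0.3085, 0.0889]
tcp_rot: [0.571, 0.821, -0.0, 0.0]
contact_force: [-0.5, -0.4, -0.5]
opening: 0.53
finger_force: 31.1
```

Emit:
{"name": "arm_command", "arguments": {"steps": [{"translation":[0,0,0],"twist":[0,0,0],"fingers":-0.2},{"translation":[0,0,0],"twist":[0,0,0],"fingers":-0.2}]}}

```text
time: 6.52
eef_pos: [0.4433, -0.3088, 0.0893]
tcp_rot: [0.572, 0.82, -0.0, 0.001]
contact_force: [0.5, -0.3, -1.6]
opening: 0.531
finger_force: 31.2
```

```bash
python3 - <<'E'
from h import *
s,p=wrist();save(p,"w3.png");t=read_camera("top");print(s["eef_pos"].round(4),s["opening"],s["contact_force"])
for r in recognise(p,"dish_medium")[:3]+recognise(p,"dish_small")[:2]: print(r["point"],r["conf"],atz(p,r["point"],.04).round(4))
for r in recognise(t,"dish_medium")+recognise(t,"dish_small"): print("t",r["point"],r["conf"],atz(t,r["point"],.048).round(4),atz(t,r["point"],.13).round(4))
E
```

```text
[ 0.4433 -0.3088  0.0893] 0.5309416746077492 [ 0.52521495 -0.32369189 -1.63595713]
[230.0, 314.1] 0.89 [ 0.4383 -0.2927  0.04  ]
[73.4, 341.0] 0.84 [ 0.4207 -0.1992  0.04  ]
[149.3, 510.2] 0.82 [ 0.5343 -0.2029  0.04  ]
[304.4, 314.8] 0.93 [ 0.4571 -0.3427  0.04  ]
t [356.4, 427.6] 0.85 [ 0.2924 -0.3427  0.048 ] [ 0.2966 -0.3281  0.13  ]
t [303.9, 363.3] 0.79 [ 0.4175 -0.1979  0.048 ] [ 0.4135 -0.1927  0.13  ]
t [183.9, 392.1] 0.63 [ 0.7071 -0.2785  0.048 ] [ 0.6844 -0.268   0.13  ]
t [252.3, 364.0] 0.61 [ 0.5403 -0.204   0.048 ] [ 0.5284 -0.1983  0.13  ]
t [212.1, 214.2] 0.37 [0.6484 0.1557 0.048 ] [0.6295 0.1381 0.13  ]
```

View pics/w3.png

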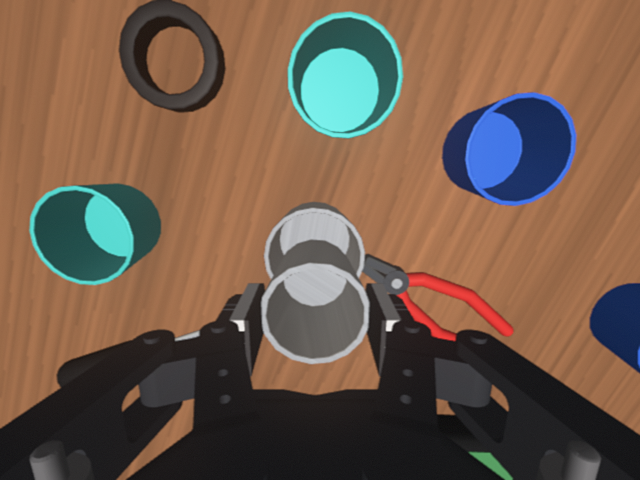

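The small dish is held, rim at (315,313), and column-aligned over the medium dish's rim at (315,255). Lowering.

Emit:
{"name": "arm_command", "arguments": {"steps": [{"translation":[0,0,0.03],"twist":[0,0,0],"fingers":-0.2},{"translation":[0,0,0.055],"twist":[0,0,0],"fingers":-0.2},{"translation":[0,0,0.07],"twist":[0,0,0],"fingers":-0.2},{"translation":[0,0,0.082],"twist":[0,0,0],"fingers":-0.2},{"translation":[0,0,0.082],"twist":[0,0,0],"fingers":-0.2}]}}

```text
time: 7.45
eef_pos: [0.4425, -0.308, 0.0264]
tcp_rot: [0.572, 0.82, 0.0, -0.001]
contact_force: [-0.0, 0.7, -0.6]
opening: 0.534
finger_force: 31.2
```

Emit:
{"name": "arm_command", "arguments": {"steps": [{"translation":[0,0,0],"twist":[0,0,0],"fingers":0.2},{"translation":[0,0,0],"twist":[0,0,0],"fingers":0.4},{"translation":[0,0,0],"twist":[0,0,0],"fingers":0.4},{"translation":[0,0,-0.04],"twist":[0,0,0],"fingers":0.6},{"translation":[0,0,-0.08],"twist":[0,0,0],"fingers":1}]}}

```text
time: 8.07
eef_pos: [0.4426, -0.3081, 0.0877]
tcp_rot: [0.572, 0.82, 0.0, -0.0]
contact_force: [-0.1, 0.4, 0.9]
opening: 0.979
finger_force: 0.0
```

Emit:
{"name": "arm_command", "arguments": {"steps": [{"translation":[0,0,-0.02],"twist":[0,0,0],"fingers":1},{"translation":[0,0,-0.02],"twist":[0,0,0],"fingers":1}]}}

```text
time: 8.32
eef_pos: [0.4435, -0.309, 0.1034]
tcp_rot: [0.572, 0.82, -0.0, 0.001]
contact_force: [0.6, -0.3, -0.4]
opening: 1.001
finger_force: 0.0
```

```bash
python3 - <<'E'
from h import *
s,p=wrist();save(p,"w4.png");print(s["eef_pos"].round(4),s["opening"])
print(proj(p,[.4426,-.3084,.048]))
for q in ("dish_medium","dish_small"):
  for r in recognise(p,q)[:2]: print(q,r["point"],r["conf"],atz(p,r["point"],.048).round(4))
E
```

```text
[ 0.4435 -0.309   0.1034] 1.0010747497589785
[311.96215267 250.59325251]
dish_medium [224.0, 104.8] 0.9 [ 0.3053 -0.339   0.048 ]
dish_medium [316.6, 619.1] 0.79 [ 0.6696 -0.2783  0.048 ]
dish_small [251.9, 314.5] 0.67 [ 0.4446 -0.3087  0.048 ]
```

View pics/w4.png

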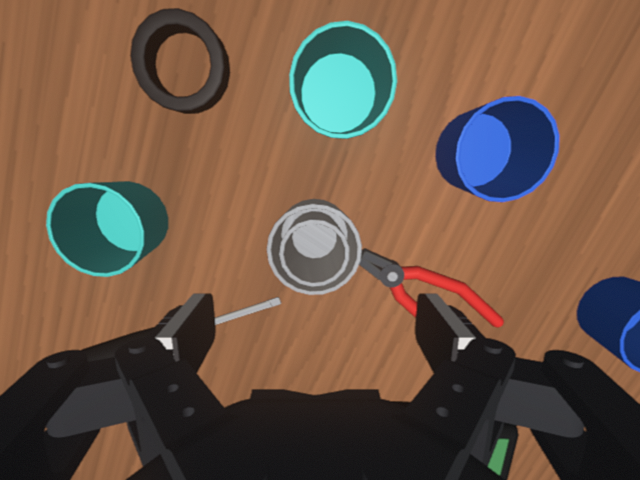

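The small dish is nested in the medium one (315,250). Now I'll grip the medium dish.

Emit:
{"name": "arm_command", "arguments": {"steps": [{"translation":[0,0.001,0.05],"twist":[0,0,0],"fingers":1},{"translation":[0,0.001,0.09],"twist":[0,0,0],"fingers":1},{"translation":[0,0.001,0.115],"twist":[0,0,0],"fingers":1},{"translation":[0,0.001,0.124],"twist":[0,0,0],"fingers":1}]}}

```text
time: 8.98
eef_pos: [0.4426, -0.3072, 0.0072]
tcp_rot: [0.572, 0.82, 0.0, -0.002]
contact_force: [0.6, 0.4, 0.0]
opening: 1.002
finger_force: 0.0
```

Emit:
{"name": "arm_command", "arguments": {"steps": [{"translation":[0,0,0],"twist":[0,0,0],"fingers":0.2},{"translation":[0,0,0],"twist":[0,0,0],"fingers":0.2},{"translation":[0,0,0],"twist":[0,0,0],"fingers":0.2},{"translation":[0,0,0],"twist":[0,0,0],"fingers":0.2}], "grip_force": 35}}

```text
time: 9.48
eef_pos: [0.4444, -0.3089, 0.0103]
tcp_rot: [0.572, 0.82, -0.0, 0.001]
contact_force: [-0.0, 0.7, 1.9]
opening: 0.749
finger_force: 39.0
```

Emit:
{"name": "arm_command", "arguments": {"steps": [{"translation":[0,0,-0.08],"twist":[0,0,0],"fingers":0.2},{"translation":[0.02,0.015,-0.155],"twist":[0,0,0],"fingers":0.2},{"translation":[0.08,0.055,-0.18],"twist":[0,0,0],"fingers":0.2},{"translation":[0.14,0.096,-0.18],"twist":[0,0,0],"fingers":0.2},{"translation":[0.2,0.137,-0.18],"twist":[0,0,0],"fingers":0.2}]}}

```text
time: 10.1
eef_pos: [0.488, -0.1302, 0.1444]
tcp_rot: [0.572, 0.82, 0.0, 0.0]
contact_force: [0.2, -0.2, -1.2]
opening: 0.749
finger_force: 40.1
```

Emit:
{"name": "arm_command", "arguments": {"steps": [{"translation":[0.07,0.048,0],"twist":[0,0,0],"fingers":0.2},{"translation":[0.14,0.096,0],"twist":[0,0,0],"fingers":0.2},{"translation":[0.21,0.144,0],"twist":[0,0,0],"fingers":0.2},{"translation":[0.27,0.186,0],"twist":[0,0,0],"fingers":0.2},{"translation":[0.311,0.214,0],"twist":[0,0,0],"fingers":0.2}]}}

```text
time: 10.72
eef_pos: [0.5575, 0.1453, 0.1437]
tcp_rot: [0.571, 0.821, -0.0, -0.0]
contact_force: [0.9, -0.7, -0.2]
opening: 0.742
finger_force: 40.1
```

Emit:
{"name": "arm_command", "arguments": {"steps": [{"translation":[0,0,0],"twist":[0,0,0],"fingers":0.2},{"translation":[0,0,0],"twist":[0,0,0],"fingers":0.2}]}}

```text
time: 10.98
eef_pos: [0.5572, 0.1422, 0.1436]
tcp_rot: [0.572, 0.821, -0.001, -0.0]
contact_force: [-0.7, -0.9, -1.9]
opening: 0.748
finger_force: 40.1
```

```bash
python3 - <<'E'
from h import *
s=get_state();print(s["eef_pos"].round(4),loc(s["eef_pos"]).round(4),s["opening"],s["contact_force"].round(1),s["qpos"].round(3),loc([.5593,.1414,.048]))
E
```

```text
[0.5572 0.1422 0.1436] [-0.0302  0.0396  0.1436] 0.7479891332261805 [-0.7 -0.9 -1.9] [ 7.400e-02  1.300e-01  1.881e+00 -1.000e-03  1.132e+00 -2.800e-01] [-0.02852003  0.03807135  0.048     ]
```

Emit:
{"name": "arm_command", "arguments": {"steps": [{"translation":[-0.002,0.002,0.05],"twist":[0,0,0],"fingers":0.2},{"translation":[-0.002,0.002,0.1],"twist":[0,0,0],"fingers":0.2},{"translation":[-0.002,0.002,0.13],"twist":[0,0,0],"fingers":0.2},{"translation":[-0.002,0.002,0.146],"twist":[0,0,0],"fingers":0.2},{"translation":[-0.002,0.002,0.153],"twist":[0,0,0],"fingers":0.2}]}}

```text
time: 11.6
eef_pos: [0.5597, 0.1408, 0.0291]
tcp_rot: [0.572, 0.82, -0.0, -0.0]
contact_force: [-0.2, -0.4, -1.9]
opening: 0.748
finger_force: 40.1
```

Emit:
{"name": "arm_command", "arguments": {"steps": [{"translation":[0,0,0],"twist":[0,0,0],"fingers":0.2},{"translation":[0,0,0],"twist":[0,0,0],"fingers":0.2}]}}

```text
time: 11.85
eef_pos: [0.5607, 0.1417, 0.0306]
tcp_rot: [0.572, 0.82, 0.001, 0.001]
contact_force: [-0.6, 0.6, -1.4]
opening: 0.751
finger_force: 40.1
```

Emit:
{"name": "arm_command", "arguments": {"steps": [{"translation":[0,0,0],"twist":[0,0,0],"fingers":0.65},{"translation":[0,0,0],"twist":[0,0,0],"fingers":0.72},{"translation":[0,0,0],"twist":[0,0,0],"fingers":0.72},{"translation":[0,0,-0.06],"twist":[0,0,0],"fingers":0.72},{"translation":[0,0,-0.14],"twist":[0,0,0],"fingers":0.72}]}}

```text
time: 12.48
eef_pos: [0.5581, 0.1416, 0.1335]
tcp_rot: [0.572, 0.82, -0.002, -0.002]
contact_force: [1.2, 0.7, -0.1]
opening: 0.857
finger_force: 0.0
```

Emit:
{"name": "arm_command", "arguments": {"steps": [{"translation":[-0.04,-0.005,-0.06],"twist":[0,0,0],"fingers":0.3},{"translation":[-0.09,-0.01,-0.12],"twist":[0,0,0],"fingers":0},{"translation":[-0.14,-0.015,-0.17],"twist":[0,0,0],"fingers":-0.2},{"translation":[-0.171,-0.015,-0.18],"twist":[0,0,0],"fingers":-0.2},{"translation":[-0.171,-0.015,-0.18],"twist":[0,0,0],"fingers":-0.2}]}}

```text
time: 13.1
eef_pos: [0.5938, 0.0165, 0.2686]
tcp_rot: [0.573, 0.82, -0.0, -0.0]
contact_force: [-0.2, -0.5, -0.2]
opening: 0.398
finger_force: 0.0
```

```bash
python3 - <<'E'
from h import *
s,p=wrist();save(p,"w5.png");print(s["eef_pos"].round(4),loc(s["eef_pos"]).round(4),s["opening"])
for n,z in (("stay_knob",.144),("dish_large",.048),("dish_medium",.059),("dish_small",.064),("spool",.038)):
  for r in recognise(p,n)[:2]: print(n,r["point"],round(r["conf"],2),loc(atz(p,r["point"],z)).round(4))
print(proj(p,wor([.05,-.1176,.144])),proj(p,wor([-.0285,.038,.048])))
E
```

```text
[0.5938 0.0165 0.2686] [-0.0392 -0.0911  0.2686] 0.3980652592508736
stay_knob [273.7, 418.5] 0.98 [ 0.0572 -0.1329  0.144 ]
stay_knob [160.8, 482.0] 0.59 [ 0.1026 -0.032   0.144 ]
dish_large [56.7, 313.9] 0.75 [-0.0389  0.0708  0.048 ]
dish_large [184.8, 556.3] 0.17 [ 0.2371 -0.0613  0.048 ]
dish_medium [314.6, 135.4] 0.95 [-0.2596 -0.2179  0.059 ]
dish_medium [106.1, 334.3] 0.81 [-0.0177  0.0215  0.059 ]
dish_small [86.1, 322.8] 0.68 [-0.0299  0.0399  0.064 ]
spool [198.6, 375.7] 0.7 [ 0.0338 -0.0781  0.038 ]
[411.85596768 257.81597591] [323.74639722  90.87039387]
```

View pics/w5.png

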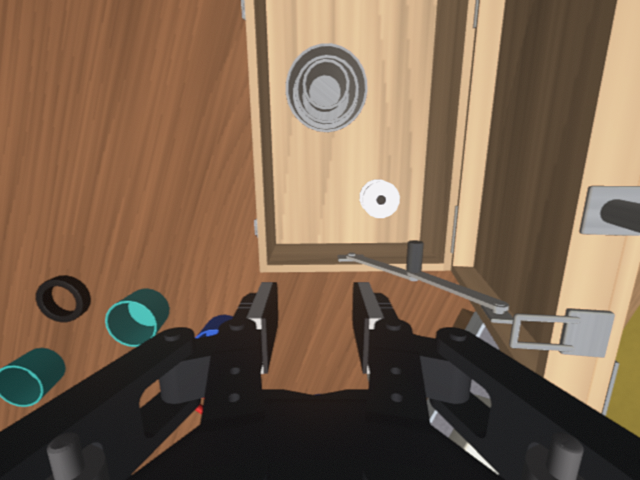

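All three dishes are nested in the large one, concentric at (326,90). The spool at (380,199) hasn't moved. The knob is at about (415,256) (row 256), the foot pivot at (347,257) and the upper pivot at (500,307). Next I'll compute the stay geometry numerically.

```bash
cat >> h.py <<'E'
F=np.array([-2.5,81.]);H=np.array([102.5,95.])
def stay(U0,phi,up=True):
    "lid angle phi -> U, knee K (mm, local xz) ; lid comes down => U rotates towards -x"
    c,s=np.cos(phi),np.sin(phi);d=U0-H;U=H+np.array([c*d[0]-s*d[1],s*d[0]+c*d[1]])  # ccw in (x,z) = towards -x
    v=U-F;d=np.hypot(*v);del_=np.arccos(min(1,d/161));a=np.arctan2(v[1],v[0])+del_;return U,F+80.5*np.array([np.cos(a),np.sin(a)]),.124+2*del_,a
E
python3 - <<'E'
from h import *
from scipy.optimize import least_squares
t=read_camera("top");s,p=wrist()
tp=np.array([(540+.5)/3.5-.5+110,(190+.5)/3.5-.5+130]);wp=np.array([415,256.])
print("tri",[v.round(4) if i==0 else v for i,v in enumerate([loc(tri(t,tp[::-1],p,wp[::-1])[0]),tri(t,tp[::-1],p,wp[::-1])[1]])])
def K(a): return wor([(-2.5+80.5*np.cos(a))/1e3,0,(81+80.5*np.sin(a))/1e3])
def P(v): return wor([(-2.5+80.5*np.cos(v[0]))/1e3,v[1],(81+80.5*np.sin(v[0]))/1e3])
r=least_squares(lambda v:np.r_[proj(t,P(v))-tp,(proj(p,P(v))-wp)],[.9,-.118]);print(np.degrees(r.x[0]),loc(P(r.x)),r.fun)
r2=least_squares(lambda v:proj(p,P(v))-wp,[.9,-.118]);print("wrist only",np.degrees(r2.x[0]),loc(P(r2.x)))
print("foot",proj(p,wor([-.0025,-.1375,.081])))
a=r.x[0];g=a+.062;dd=161*np.cos(.062);U0=F+dd*np.array([np.cos(g),np.sin(g)])
print("U0",U0,proj(p,wor([U0[0]/1e3,-.1375,U0[1]/1e3])))
for phi in (0,.02,.05,.08,.1,.12): U,k,kn,a=stay(U0,phi);print(phi,k.round(1),round(kn,3))
E
```

```text
tri [array([ 0.0564, -0.1174,  0.13  ]), np.float64(0.0007076346630643871)]
45.01508761058554 [ 0.0544071  -0.11539172  0.13793708] [-1.01410963  0.02806036  0.05071949  0.41280756]
wrist only 45.12976540764453 [ 0.05429303 -0.1149567   0.13805087]
foot [347.22654225 259.85494571]
U0 [103.83514861 201.47540601] [501.93220998 309.65890817]
0 [ 46.9 144.5] 0.248
0.02 [ 40.8 148.9] 0.415
0.05 [ 34.6 152.4] 0.561
0.08 [ 29.5 154.9] 0.671
0.1 [ 26.4 156.1] 0.735
0.12 [ 23.5 157.2] 0.793
```

Emit:
{"name": "arm_command", "arguments": {"steps": [{"translation":[0,0,0],"twist":[-0.17,0,0],"fingers":-0.3},{"translation":[-0.01,0.01,0.02],"twist":[-0.34,0,0],"fingers":-0.3},{"translation":[-0.02,0.04,0.06],"twist":[-0.5,0,0],"fingers":-0.3},{"translation":[-0.03,0.08,0.11],"twist":[-0.583,0,0],"fingers":-0.3},{"translation":[-0.0305,0.0968,0.134],"twist":[-0.583,0,0],"fingers":-0.3}]}}

```text
time: 14.12
eef_pos: [0.6677, 0.0215, 0.1646]
tcp_rot: [0.546, 0.783, 0.246, 0.169]
contact_force: [0.1, 0.3, -0.1]
opening: 0.352
finger_force: 0.0
```

Emit:
{"name": "arm_command", "arguments": {"steps": [{"translation":[0,0,0],"twist":[0,0,0],"fingers":-0.3},{"translation":[0,0,0],"twist":[0,0,0],"fingers":-0.3}]}}

```text
time: 14.38
eef_pos: [0.6701, 0.0213, 0.1702]
tcp_rot: [0.545, 0.783, 0.247, 0.173]
contact_force: [-0.5, -0.6, 0.2]
opening: 0.35
finger_force: 0.0
```

```bash
python3 - <<'E'
from h import *
from scipy.optimize import least_squares
s,p=wrist();save(p,"w6.png");M=Ro.from_quat(s["tcp_rot"]).as_matrix()
print(loc(s["eef_pos"]).round(4),s["opening"],s["contact_force"].round(1),s["qpos"].round(2))
Rl=Ro.from_euler("z",-Q[2]).as_matrix()@M;print(Rl.round(3))
for r in recognise(p,"stay_knob")[:3]: print(r["point"],round(r["conf"],2))
for L in ([.0543,-.1155,.138],[.0476,-.1155,.144]): print(L,proj(p,wor(L)).round(1), (M.T@(wor(L)-s["eef_pos"])).round(4))
# dark blob near prediction
g=cv2.cvtColor(np.array(p["pixels"]),cv2.COLOR_RGB2GRAY);c=proj(p,wor([.0543,-.1155,.138])).astype(int)
print(c);sub=g[max(0,c[1]-40):c[1]+40:4,max(0,c[0]-48):c[0]+48:4];print("\n".join(" ".join(f"{v:3d}" for v in r) for r in sub))
E
```

```text
[ 0.0341 -0.1129  0.1702] 0.3501950972645654 [-0.5 -0.6  0.2] [-0.26  0.04  2.02  0.58  0.64 -1.01]
[[-0.002  0.819  0.574]
 [ 1.     0.002  0.   ]
 [-0.001  0.574 -0.819]]
[291.5, 313.5] 0.57
[0.0543, -0.1155, 0.138] [310.8 264. ] [-0.0026 -0.002   0.038 ]
[0.0476, -0.1155, 0.144] [307.3 268.6] [-0.0026 -0.004   0.0292]
[310 264]
191 198 192 182 113 122 122 122 123 123 115 115 120 115 110 113 160 180 157 144 201 204 202 195
191 198 192 184 112 121 122 122 124 122 115 115 119 114 112 112 160 179 158 142 201 205 201 196
191 198 193 186 111 122 121 122 122 123 115 114 119 114 112 112 160 178 158 142 201 205 201 196
187 198 194 186 110 122 121 121 122 122 115 115 118 114 112 111 159 178 158 157 201 205 202 196
185 197 194 188 110 121 121 121 123 124 115 116 118 114 111 111 160 178 158 158 202 205 202 195
184 198 199 181 110 122 120 121 122 122 117 110  86  83  94 112 159 178 157 159 202 205 202 196
101  90  91  90  90  98 120 121 123 123  84  53  53  52  53  66 159 178 158 159 202 205 202 195
 95  97  97  95  95  97  96  98 120 125  75  65  79  81  81  79 160 177 154 159 202 205 201 195
[... 452 characters left out ...]
 178 110  99  98  97  97  95
 90  89  90  91  93  90  99 137 186 194 138  65  78  79  78  73 159 118 107  98  98  97  95  96
 92  92  94 134 183 193 190 190 190 190 138  67  77  80  78  73 107 110 108 111 102  97  95  96
122  91  84  83  36 163 191 192 183 140  87  66  78  80  78  73 110 109 109 111 112 106  30  76
 82  84  84  82  36  59  79  81  86  95  84  66  76  79  77  73  80  85  97 108 108 110  32  54
 75  84  82  63  37  60  81  79  79  80  81  99  84  76  77  80  80  79  79  80  79  79  31  35
 84  82  82  39  39  94 158 142 114  97  84 112 159 161 161 154 129  97  81  78  79  77  31  33
 83  83  84  34  40  70 126 142 156 161 164 164 162 163 165 147 149 158 162 160 160 150  29  32
```

Emit:
{"name": "arm_command", "arguments": {"steps": [{"translation":[0,-0.001,0.03],"twist":[0,0,0],"fingers":-0.3},{"translation":[0,-0.001,0.055],"twist":[0,0,0],"fingers":-0.3},{"translation":[0,-0.001,0.075],"twist":[0,0,0],"fingers":-0.3},{"translation":[0,-0.001,0.093],"twist":[0,0,0],"fingers":-0.3},{"translation":[0,-0.001,0.093],"twist":[0,0,0],"fingers":-0.3}]}}

```text
time: 15.1
eef_pos: [0.7064, 0.0351, 0.1103]
tcp_rot: [0.545, 0.783, 0.246, 0.171]
contact_force: [0.2, -1.1, 0.0]
opening: 0.351
finger_force: 0.0
```

```bash
python3 - <<'E'
from h import *
s,p=wrist();save(p,"w7.png");M=Ro.from_quat(s["tcp_rot"]).as_matrix()
print(loc(s["eef_pos"]).round(4),s["opening"],s["contact_force"].round(1))
for r in recognise(p,"stay_knob")[:3]: print(r["point"],round(r["conf"],2))
for L in ([.0543,-.1155,.138],[.0476,-.1155,.144]): print(L,proj(p,wor(L)).round(1), (M.T@(wor(L)-s["eef_pos"])).round(4))
g=cv2.cvtColor(np.array(p["pixels"]),cv2.COLOR_RGB2GRAY)
sub=g[250:380:6,250:386:5];print("\n".join(" ".join(f"{v:3d}" for v in r) for r in sub))
E
```

```text
[ 0.0729 -0.1124  0.1103] 0.35125424363562086 [ 0.2 -1.1  0. ]
[354.0, 318.1] 0.84
[370.5, 347.5] 0.42
[0.0543, -0.1155, 0.138] [314.7 318.2] [-0.003   0.0006 -0.0333]
[0.0476, -0.1155, 0.144] [309.6 328.5] [-0.003  -0.0015 -0.0421]
174 191 192 184 106 117 117 120 117 120 115 110 113 114 112 103 108 170 178 160 108 195 201 200 193 189  94  90
171 192 193 185 108 116 115 119 120 121 115 110 112 115 112 112 108 175 175 158 115 196 201 199 194 188  90  91
169 189 193 185 115 114 115 120 117 120 114 110 112 113 111 113 108 176 175 160 116 197 201 199 193 188  89  90
166 190 196 181 110 115 115 120 119 119 115 110 112 115 111 112 108 175 173 159 127 198 201 199 193 187  85  89
 87  90  88  87  86  88 104 118 118 121 115 110 112 115 110 111 106 174 173 157 129 196 201 198 193 187  85  90
 91  91  93  92  91  91  92  92 107 120 116 109 112 113 109 111 107 174 172 159 141 196 201 199 193 187  84  89
 94  94  94  84  82  78  38  93  92  90 104 109 111 114 110 111 108 174 173 151  36  82  82 128 193 188  86  90
 97  69  66  81  83  43  38  92  92  92  91  72  42  45  44  44  69 173 174 100  37
[... 896 characters left out ...]
  27  63  28  27  30  27  26
 28  28  27  35  58  33 104 111 104 110 105  50  66  74  75  74  75  70  54  54  53  26  61  26  27  27  28  25
 24  26  26  35  58  29  76  74  76  75  75  50  64  74  74  72  74  73  76  60  53  23  60  27  26  28  25  27
 23  26  25  34  57  35  75  74  74  74  75  60  64  73  75  73  73  75  75  74  74  23  58  26  26  26  26  23
 25  27  24  30  59  84  78  73  75  76  75  86 133  92  73  74  74  76  77  74  74  43  67  23  25  24  26  23
 25  26  26  26  79 133 156 159 158 158 156 134 100 146 154 154 155 124  76  71  73  64 101  19  26  26  24  27
 24  26  26  46 108 106 102 106 100  97 105 126 152 158 159 154  88 141 156 155 155 148  98  29  24  24  24  23
```

Emit:
{"name": "arm_command", "arguments": {"steps": [{"translation":[0,0.001,0.011],"twist":[0,0,0],"fingers":-0.3},{"translation":[0,0.001,0.011],"twist":[0,0,0],"fingers":-0.3},{"translation":[0,0.001,0.011],"twist":[0,0,0],"fingers":-0.8},{"translation":[0,0.001,0.011],"twist":[0,0,0],"fingers":-1},{"translation":[0,0.001,0.011],"twist":[0,0,0],"fingers":-1}], "grip_force": 40}}

```text
time: 15.82
eef_pos: [0.7116, 0.0366, 0.1051]
tcp_rot: [0.545, 0.783, 0.247, 0.172]
contact_force: [0.1, 0.2, 0.4]
opening: 0.149
finger_force: 38.9
```

Emit:
{"name": "arm_command", "arguments": {"steps": [{"translation":[0,0,0],"twist":[0,0,0],"fingers":-1},{"translation":[0,0,0],"twist":[0,0,0],"fingers":-1}]}}

```text
time: 16.08
eef_pos: [0.7116, 0.0367, 0.1051]
tcp_rot: [0.545, 0.783, 0.247, 0.172]
contact_force: [0.9, 0.6, 0.5]
opening: 0.154
finger_force: 38.9
```

```bash
python3 - <<'E'
from h import *
s=get_state();print(loc(s["eef_pos"]).round(4),s["opening"],s["contact_force"].round(1),s["finger_force"])
E
```

```text
[ 0.0783 -0.1128  0.1051] 0.15382410138313352 [0.9 0.6 0.5] 38.8805490732193
```

Emit:
{"name": "arm_command", "arguments": {"steps": [{"translation":[0,-0.0012,-0.0055],"twist":[0,0,0],"fingers":-1},{"translation":[0,-0.0027,-0.011],"twist":[0,0,0],"fingers":-1},{"translation":[0,-0.0046,-0.0163],"twist":[0,0,0],"fingers":-1},{"translation":[0,-0.0066,-0.0215],"twist":[0,0,0],"fingers":-1},{"translation":[0,-0.0066,-0.0215],"twist":[0,0,0],"fingers":-1}]}}

```text
time: 16.7
eef_pos: [0.6984, 0.0317, 0.1148]
tcp_rot: [0.545, 0.783, 0.246, 0.171]
contact_force: [1.8, -1.6, -4.5]
opening: 0.145
finger_force: 39.2
```

```bash
python3 - <<'E'
from h import *
s,p=wrist();print(loc(s["eef_pos"]).round(4),s["opening"],s["contact_force"].round(1),s["finger_force"])
for r in recognise(p,"stay_knob")[:3]: print(r["point"],round(r["conf"],2))
E
```

```text
[ 0.0642 -0.1129  0.1148] 0.14456835338925464 [ 1.8 -1.6 -4.5] 39.15184736251831
[345.4, 313.3] 0.84
```

Emit:
{"name": "arm_command", "arguments": {"steps": [{"translation":[0,-0.0024,-0.005],"twist":[0,0,0],"fingers":-1},{"translation":[0,-0.0049,-0.01],"twist":[0,0,0],"fingers":-1},{"translation":[0,-0.0078,-0.0148],"twist":[0,0,0],"fingers":-1},{"translation":[0,-0.0109,-0.0195],"twist":[0,0,0],"fingers":-1},{"translation":[0,-0.0109,-0.0195],"twist":[0,0,0],"fingers":-1}]}}

```text
time: 17.42
eef_pos: [0.6839, 0.0263, 0.1218]
tcp_rot: [0.545, 0.783, 0.246, 0.171]
contact_force: [0.4, -5.1, -7.9]
opening: 0.145
finger_force: 39.2
```

```bash
python3 - <<'E'
from h import *
s,p=wrist();print(loc(s["eef_pos"]).round(4),s["opening"],s["contact_force"].round(1),s["finger_force"])
for r in recognise(p,"stay_knob")[:3]: print(r["point"],round(r["conf"],2))
t=read_camera("top");sc=read_camera("scene");save(sc,"s8.png");save(t,"t8.png")
for n,q in(("t",t),("s",sc)):
  for r in recognise(q,"lid_handle")[:2]: print(n,r["point"],r["conf"])
for ph in (0,.05,.1,.13):
  b=np.radians(82.8)-ph;L=[.1025-.243*np.cos(b),0,.095+.243*np.sin(b)];print(ph,np.round(L,4),proj(t,wor(L)).round(1),proj(sc,wor(L)).round(1))
E
```

```text
[ 0.0488 -0.1129  0.1218] 0.1453262754971591 [ 0.4 -5.1 -7.9] 39.23543930053711
[334.4, 311.3] 0.82
[51.5, 105.7] 0.57
t [182.3, 197.4] 0.66
s [298.4, 410.5] 0.95
0 [0.072  0.     0.3361] [190.  169.1] [417.3 253.2]
0.05 [0.06   0.     0.3343] [192.3 175. ] [415.5 249.9]
0.1 [0.0481 0.     0.3318] [194.7 181. ] [413.7 247. ]
0.13 [0.041  0.     0.3301] [196.2 184.6] [412.6 245.3]
```

```bash
python3 - <<'E'
from h import *
for a,b,(u,v),w,h in(("s0.png","s8.png",(417,253),30,14),("t0.png","t8.png",(190,168),28,14)):
  A=cv2.imread("pics/"+a);B=cv2.imread("pics/"+b)
  T=A[v-h:v+h,u-w:u+w];r=cv2.matchTemplate(B[v-45:v+45,u-60:u+60],T,cv2.TM_CCOEFF_NORMED);_,m,_,l=cv2.minMaxLoc(r);print(a,m,l[0]-60+w,l[1]-45+h)
E
```

```text
s0.png 0.7126296758651733 -3 -4
t0.png 0.5932906866073608 3 8
```

Emit:
{"name": "arm_command", "arguments": {"steps": [{"translation":[0,-0.0025,-0.0035],"twist":[0,0,0],"fingers":-1},{"translation":[0,-0.003,-0.004],"twist":[0,0,0],"fingers":-1},{"translation":[0,-0.003,-0.004],"twist":[0,0,0],"fingers":-0.7},{"translation":[0,-0.003,-0.004],"twist":[0,0,0],"fingers":-0.3},{"translation":[0,-0.003,-0.004],"twist":[0,0,0],"fingers":-0.3}]}}

```text
time: 18.35
eef_pos: [0.6829, 0.026, 0.1263]
tcp_rot: [0.545, 0.782, 0.248, 0.173]
contact_force: [0.0, -0.7, 0.3]
opening: 0.35
finger_force: 0.0
```

```bash
python3 - <<'E'
from h import *
s,p=wrist();print(loc(s["eef_pos"]).round(4),s["opening"],s["contact_force"].round(1),s["finger_force"])
for r in recognise(p,"stay_knob")[:3]: print(r["point"],round(r["conf"],2))
g=cv2.cvtColor(np.array(p["pixels"]),cv2.COLOR_RGB2GRAY)
sub=g[280:380:8,250:386:5];print("\n".join(" ".join(f"{v:3d}" for v in r) for r in sub))
E
```

```text
[ 0.0477 -0.1128  0.1263] 0.3500498644270308 [ 0.  -0.7  0.3] 0.0
[345.3, 303.4] 0.64
 95  95  96  97  93  93  90  92  93  94  92  92  89  85  81  84  95 111 114 106 173 170 106 199 202 200 193 182
 92  93  94  83  83  66  40  85  80  82  84  88  90  89  89  89  91  90  89 118  33  75  82  92 162 113  86  91
 39  38  53  81  81  33  37  88  82  41  43  43  42  46  68 190 190 189 189 194  32  35  83  81  48  36  43  92
 37  36  81  80  73  35  35  91  46  53  50  48  54  66  72 192 153 103 110 109  31  33  80  81  82  36  35  47
 32  72  79  80  32  35  31 188  61  59  73  74  76  76  73  99 111 104 106 107  31  30  33  80  80  68  32  31
 31  28 119 197  59  34  33 112  51  59  74  74  75  76  72 114 106 108 106 106  29  31  63 197 111  29  31  30
 36  29  28 126  59  32  30 107  54  60  73  74  76  76  72 110 103 106  80  94  27  30  63 126  29  29  31  48
 26  27  27  30  59  32  67 100  59  60  72  73  75  75  71 105 108 101  81  84  39  25  65  26  29  29  28  28
 25  24  26  33  60  32  75  76  66  61  71  73  74  74  71 103 106  77  78  80  77  23  63  27  28  28  25  27
 25  28  23  33  57  30  76  77  57  62  70  74  74  75  70  79  79  76  75  75  76  20  61  26  26  24  27  25
 23  25  25  32  57  37  76  75  73  60  70  72  74  75  68  75  74  74  74  74  75  28  58  27  26  27  25  25
 26  22  25  27  72  92 120 115  73 117 116  90  84  78  72  72  73  74  73  72  73  56  94  22  27  25  25  27
 21  22  24  45 105  97 105 110 112 120 145 129 153 162 148 132 140 154 155 157 160 163 162  51  26  26  24  25
```

Emit:
{"name": "arm_command", "arguments": {"steps": [{"translation":[0,-0.004,-0.01],"twist":[0,0,0],"fingers":-0.3},{"translation":[0,-0.004,-0.035],"twist":[0,0,0],"fingers":-0.3},{"translation":[0,-0.004,-0.075],"twist":[0,0,0],"fingers":-0.3},{"translation":[0,-0.004,-0.107],"twist":[0,0,0],"fingers":-0.3}]}}

```text
time: 18.95
eef_pos: [0.6356, 0.0087, 0.1893]
tcp_rot: [0.545, 0.782, 0.247, 0.172]
contact_force: [-0.1, -0.3, 0.3]
opening: 0.347
finger_force: 0.0
```

Emit:
{"name": "arm_command", "arguments": {"steps": [{"translation":[0.015,0.01,-0.03],"twist":[0.12,0,0],"fingers":-0.3},{"translation":[0.035,0.03,-0.06],"twist":[0.24,0,0],"fingers":-0.3},{"translation":[0.055,0.045,-0.09],"twist":[0.36,0,0],"fingers":-0.3},{"translation":[0.075,0.06,-0.115],"twist":[0.48,0,0],"fingers":-0.3},{"translation":[0.097,0.077,-0.138],"twist":[0.583,0,0],"fingers":-0.3}]}}

```text
time: 19.58
eef_pos: [0.5994, 0.0733, 0.3079]
tcp_rot: [0.572, 0.82, -0.001, -0.0]
contact_force: [0.2, -0.1, -0.5]
opening: 0.349
finger_force: 0.0
```

Emit:
{"name": "arm_command", "arguments": {"steps": [{"translation":[0,0,0],"twist":[0,0,0],"fingers":-0.2},{"translation":[0,0,0],"twist":[0,0,0],"fingers":-0.2}]}}

```text
time: 19.82
eef_pos: [0.5991, 0.0727, 0.3048]
tcp_rot: [0.572, 0.82, -0.0, -0.0]
contact_force: [-0.9, 0.6, 0.0]
opening: 0.398
finger_force: 0.0
```

```bash
python3 - <<'E'
from h import *
s,p=wrist();save(p,"w9.png");print(loc(s["eef_pos"]).round(4),s["tcp_rot"].round(3),s["opening"],s["contact_force"].round(1),s["qpos"].round(2))
t=read_camera("top");sc=read_camera("scene");save(sc,"s9.png");save(t,"t9.png")
for n,q in(("t",t),("s",sc),("w",p)):
  for r in recognise(q,"lid_handle")[:2]: print(n,r["point"],r["conf"])
for a,b,(u,v),w,h in(("s0.png","s9.png",(417,253),30,14),("t0.png","t9.png",(190,168),28,14)):
  A=cv2.imread("pics/"+a);B=cv2.imread("pics/"+b)
  T=A[v-h:v+h,u-w:u+w];r=cv2.matchTemplate(B[v-45:v+45,u-60:u+60],T,cv2.TM_CCOEFF_NORMED);_,m,_,l=cv2.minMaxLoc(r);print(a,m,l[0]-60+w,l[1]-45+h)
E
```

```text
[-0.0149 -0.0402  0.3048] [ 0.572  0.82  -0.    -0.   ] 0.39759487726710746 [-0.9  0.6  0. ] [-0.05  0.07  1.65  0.    1.42 -0.4 ]
t [169.9, 243.1] 0.68
s [297.5, 410.4] 0.89
w [156.0, 460.8] 0.93
s0.png 0.6498313546180725 -4 -5
t0.png 0.4293942451477051 -10 27
```

Emit:
{"name": "arm_command", "arguments": {"steps": [{"translation":[0,0,-0.06],"twist":[0,0,0],"fingers":-0.2},{"translation":[0.025,0.02,-0.085],"twist":[0,0,0],"fingers":-0.2},{"translation":[0.054,0.06,-0.09],"twist":[0,0,0],"fingers":-0.2},{"translation":[0.054,0.06,-0.09],"twist":[0,0,0],"fingers":-0.2},{"translation":[0.054,0.06,-0.09],"twist":[0,0,0],"fingers":-0.2}]}}

```text
time: 20.75
eef_pos: [0.6275, 0.126, 0.3725]
tcp_rot: [0.572, 0.82, -0.001, -0.0]
contact_force: [-0.5, 0.0, 0.4]
opening: 0.4
finger_force: 0.0
```

```bash
python3 - <<'E'
from h import *
s,p=wrist();save(p,"w10.png");print(loc(s["eef_pos"]).round(4),s["opening"],s["contact_force"].round(1),s["qpos"].round(2))
for r in recognise(p,"lid_handle")[:2]: print(r["point"],r["conf"])
for ph in (0,.05,.1,.15):
  b=np.radians(82.8)-ph;
  print(ph,[proj(p,wor([.1025-.243*np.cos(b),y,.095+.243*np.sin(b)])).round(0).tolist() for y in(.04,.02,0)])
g=cv2.cvtColor(np.array(p["pixels"]),cv2.COLOR_RGB2GRAY)
print("      "+" ".join(f"{c:3d}" for c in range(280,430,5)))
for r in range(100,290,15): print(r,":"," ".join(f"{v:3d}" for v in g[r,280:430:5]))
E
```

```text
[3.020e-02 1.000e-04 3.725e-01] 0.4004848151781837 [-0.5  0.   0.4] [ 0.04  0.14  1.46 -0.    1.55 -0.31]
[164.4, 364.6] 0.76
[181.2, 321.5] 0.39
0 [[382.0, 198.0], [381.0, 230.0], [379.0, 261.0]]
0.05 [[362.0, 197.0], [361.0, 229.0], [360.0, 260.0]]
0.1 [[342.0, 197.0], [341.0, 229.0], [341.0, 259.0]]
0.15 [[323.0, 196.0], [323.0, 227.0], [322.0, 257.0]]
      280 285 290 295 300 305 310 315 320 325 330 335 340 345 350 355 360 365 370 375 380 385 390 395 400 405 410 415 420 425
100 : 177 189 194 188 198 192 187 163 162 163 164 164 163 161 162 165 164 161 161 201 195 105 109 103 106 104  99 109 103 103
115 : 179 187 194 190 199 193 187 179 193 191 175 160 182 197 197 191 190 192 189 193 195 103 109 104 103 103 107 104 114 108
130 : 180 183 195 189 198 194 190 182 186 192 175 163 174 198 197 192 191 192 189 195 196 102 108 106 108 104 106 114 109 106
145 : 169 139 146 189 198 195 191 184 178 192 176 165 173 198 198 193 191 192 162 197 199 105 106 104 101 112 112 106 106 103
160 : 166 169 167 167 158 191 192 186 179 192 178 168 167 164 163 163 164 164 164 162 195 108 105 104 111 109 10
[... 321 characters left out ...]
40 165 164 161 193 194 189 202 132 107 102 108 110 108 106 102 107  96
220 : 172 188 186 192 200 196 199 195 186 179 171 179 142 165 165 157 192 194 194 203 107 108 104 109 101 111 105  99  98 101
235 : 169 191 186 193 200 196 195 188 159 161 213 180 143 165 165 152 193 194 197 202 101 109 106 103 112 113 100 102  97  99
250 : 179 191 186 192 202 197 237 239  67 232 237 204 147 164 166 146 192 193 197 202 103 110 107 107 108 104 108  97  98 108
265 : 182 193 189 190 202 198 200 195 186 176 165 182 150 164 165 142 191 185 199 204 105 107 111 106 103 101 102 104 104 110
280 :  90  83  85  83  84  84  83  83  85  87  87  87 154 164 164 136 195 191 200 197 106 104 109 110  99 108 109  41  72  94
```

Emit:
{"name": "arm_command", "arguments": {"steps": [{"translation":[0,0.029,0],"twist":[0,0,0],"fingers":-0.2},{"translation":[0,0.029,0.02],"twist":[0,0,0],"fingers":-0.2},{"translation":[0,0.029,0.06],"twist":[0,0,0],"fingers":-0.2},{"translation":[0,0.029,0.099],"twist":[0,0,0],"fingers":-0.2},{"translation":[0,0.029,0.099],"twist":[0,0,0],"fingers":-0.2}]}}

```text
time: 21.48
eef_pos: [0.6458, 0.1333, 0.2943]
tcp_rot: [0.572, 0.82, -0.003, -0.003]
contact_force: [0.4, -0.0, -0.1]
opening: 0.398
finger_force: 0.0
```

Emit:
{"name": "arm_command", "arguments": {"steps": [{"translation":[0,0,0],"twist":[0,0,0],"fingers":-0.8},{"translation":[0,0,0],"twist":[0,0,0],"fingers":-1},{"translation":[0,0,0],"twist":[0,0,0],"fingers":-1},{"translation":[0,0,0],"twist":[0,0,0],"fingers":-1}], "grip_force": 40}}

```text
time: 21.98
eef_pos: [0.6487, 0.1338, 0.3007]
tcp_rot: [0.572, 0.82, 0.0, 0.001]
contact_force: [-0.6, -0.6, 3.8]
opening: 0.118
finger_force: 39.4
```

```bash
python3 - <<'E'
from h import *
s=get_state();L=loc(s["eef_pos"]);print(L.round(4),s["opening"],s["contact_force"].round(1),s["finger_force"])
x=L[0]*1e3;b0=np.arccos((102.5-x)/243);print("phi",np.radians(82.8)-b0,"bar z",95+243*np.sin(b0))
prev=0
for b in np.linspace(b0,np.radians(2.8),16):
    print(round(np.degrees(b),1),np.round([(243*(np.cos(b0)-np.cos(b)))/750,(243*(np.sin(b0)-np.sin(b)))/750],4))
E
```

```text
[5.280e-02 1.000e-04 3.007e-01] 0.11840505926897565 [-0.6 -0.6  3.8] 39.35271978378296
phi 0.08032563023633044 bar z 332.86276348931415
78.2 [0. 0.]
73.2 [-0.0275  0.007 ]
68.1 [-0.0543  0.0164]
63.1 [-0.0802  0.0282]
58.1 [-0.105   0.0421]
53.1 [-0.1284  0.0582]
48.0 [-0.1504  0.0762]
43.0 [-0.1706  0.0961]
38.0 [-0.1891  0.1177]
33.0 [-0.2056  0.1409]
27.9 [-0.22    0.1654]
22.9 [-0.2322  0.191 ]
17.9 [-0.2421  0.2177]
12.9 [-0.2496  0.2451]
7.8 [-0.2547  0.273 ]
2.8 [-0.2573  0.3013]
```

Emit:
{"name": "arm_command", "arguments": {"steps": [{"translation":[0,-0.0138,0.003],"twist":[0,0,0],"fingers":-1},{"translation":[0,-0.0275,0.007],"twist":[0,0,0],"fingers":-1},{"translation":[0,-0.0543,0.0164],"twist":[0,0,0],"fingers":-1},{"translation":[0,-0.0802,0.0282],"twist":[0,0,0],"fingers":-1},{"translation":[0,-0.0802,0.0282],"twist":[0,0,0],"fingers":-1}]}}

```text
time: 22.6
eef_pos: [0.5896, 0.1115, 0.2769]
tcp_rot: [0.572, 0.82, -0.002, -0.001]
contact_force: [-0.9, -3.8, 1.7]
opening: 0.121
finger_force: 40.3
```

```bash
python3 - <<'E'
from h import *
s=get_state();L=loc(s["eef_pos"]);print(L.round(4),s["opening"],s["contact_force"].round(1),s["finger_force"])
v=(L[[0,2]]*1e3+[0,32.16])-[102.5,95];print(np.hypot(*v),np.degrees(np.arctan2(v[1],-v[0])))
E
```

```text
[-0.0104 -0.0004  0.2769] 0.12099700127261216 [-0.9 -3.8  1.7] 40.304351449012756
242.02703920474752 62.203603777403295
```

Emit:
{"name": "arm_command", "arguments": {"steps": [{"translation":[0,-0.0248,0.0139],"twist":[0,0,0],"fingers":-1},{"translation":[0,-0.0482,0.03],"twist":[0,0,0],"fingers":-1},{"translation":[0,-0.0702,0.048],"twist":[0,0,0],"fingers":-1},{"translation":[0,-0.0904,0.0679],"twist":[0,0,0],"fingers":-1},{"translation":[0,-0.1089,0.0895],"twist":[0,0,0],"fingers":-1}]}}

```text
time: 23.22
eef_pos: [0.5157, 0.0844, 0.2099]
tcp_rot: [0.572, 0.82, 0.001, 0.002]
contact_force: [7.0, -2.4, -1.5]
opening: 0.116
finger_force: 40.0
```

```bash
python3 - <<'E'
from h import *
s=get_state();L=loc(s["eef_pos"]);print(L.round(4),s["opening"],s["contact_force"].round(1),s["finger_force"])
v=(L[[0,2]]*1e3+[0,32.16])-[102.5,95];print(np.hypot(*v),np.degrees(np.arctan2(v[1],-v[0])))
E
```

```text
[-0.0891 -0.0004  0.2099] 0.11590486279915788 [ 7.  -2.4 -1.5] 39.97071325778961
241.52034762045633 37.51028156310155
```

Emit:
{"name": "arm_command", "arguments": {"steps": [{"translation":[0,-0.0165,0.0232],"twist":[0,0,0],"fingers":-1},{"translation":[0,-0.0309,0.0477],"twist":[0,0,0],"fingers":-1},{"translation":[0,-0.0431,0.0733],"twist":[0,0,0],"fingers":-1},{"translation":[0,-0.053,0.1],"twist":[0,0,0],"fingers":-1},{"translation":[0,-0.0605,0.1274],"twist":[0,0,0],"fingers":-1}]}}

```text
time: 23.85
eef_pos: [0.4744, 0.0688, 0.115]
tcp_rot: [0.572, 0.82, 0.002, 0.003]
contact_force: [8.1, -1.0, -1.7]
opening: 0.117
finger_force: 38.9
```

```bash
python3 - <<'E'
from h import *
s=get_state();L=loc(s["eef_pos"]);print(L.round(4),s["opening"],s["contact_force"].round(1),s["finger_force"],s["qpos"].round(2))
v=(L[[0,2]]*1e3+[0,32.16])-[102.5,95];print(np.hypot(*v),np.degrees(np.arctan2(v[1],-v[0])))
E
```

```text
[-0.1333 -0.0008  0.115 ] 0.11673432847427474 [ 8.1 -1.  -1.7] 38.93754065036774 [-0.07 -0.06  2.13  0.    1.06 -0.42]
241.45629154617964 12.464483697275023
```

Emit:
{"name": "arm_command", "arguments": {"steps": [{"translation":[0,-0.0028,0.0139],"twist":[0,0,0],"fingers":-1},{"translation":[0,-0.005,0.0279],"twist":[0,0,0],"fingers":-1},{"translation":[0,-0.0067,0.042],"twist":[0,0,0],"fingers":-1},{"translation":[0,-0.0077,0.055],"twist":[0,0,0],"fingers":-1},{"translation":[0,-0.0077,0.057],"twist":[0,0,0],"fingers":-1}]}}

```text
time: 24.48
eef_pos: [0.4698, 0.0671, 0.0772]
tcp_rot: [0.572, 0.821, 0.001, 0.001]
contact_force: [-7.1, -0.9, 28.1]
opening: 0.117
finger_force: 42.2
```

Emit:
{"name": "arm_command", "arguments": {"steps": [{"translation":[0,0,0.002],"twist":[0,0,0],"fingers":-1},{"translation":[0,0,0.002],"twist":[0,0,0],"fingers":-1}]}}

```text
time: 24.72
eef_pos: [0.4698, 0.0671, 0.0771]
tcp_rot: [0.571, 0.821, 0.001, 0.001]
contact_force: [-9.6, -1.8, 29.8]
opening: 0.119
finger_force: 42.3
```

```bash
python3 - <<'E'
from h import *
s=get_state();L=loc(s["eef_pos"]);print(L.round(4),s["opening"],s["contact_force"].round(1),s["finger_force"])
v=(L[[0,2]]*1e3+[0,32.16])-[102.5,95];print(np.hypot(*v),np.degrees(np.arctan2(v[1],-v[0])))
E
```

```text
[-0.1381 -0.0008  0.0771] 0.11867342599792335 [-9.6 -1.8 29.8] 42.334091663360596
241.0710982776322 3.3987137197933937
```

Emit:
{"name": "arm_command", "arguments": {"steps": [{"translation":[0,0,-0.003],"twist":[0,0,0],"fingers":-0.6},{"translation":[0,0,-0.003],"twist":[0,0,0],"fingers":-0.25},{"translation":[0,0,-0.003],"twist":[0,0,0],"fingers":-0.25},{"translation":[0,0,-0.03],"twist":[0,0,0],"fingers":-0.25},{"translation":[0,0,-0.08],"twist":[0,0,0],"fingers":-0.25}]}}

```text
time: 25.35
eef_pos: [0.4649, 0.0674, 0.1287]
tcp_rot: [0.572, 0.82, -0.002, -0.003]
contact_force: [1.0, 1.0, 0.7]
opening: 0.374
finger_force: 0.0
```

Emit:
{"name": "arm_command", "arguments": {"steps": [{"translation":[0,0,-0.06],"twist":[0,0,0],"fingers":-0.25},{"translation":[0,0,-0.12],"twist":[0,0,0],"fingers":-0.25},{"translation":[0,0,-0.18],"twist":[0,0,0],"fingers":-0.25},{"translation":[0,0,-0.18],"twist":[0,0,0],"fingers":-0.25}]}}

```text
time: 25.85
eef_pos: [0.4692, 0.0672, 0.2699]
tcp_rot: [0.572, 0.82, 0.002, 0.003]
contact_force: [-0.2, -0.4, 1.1]
opening: 0.375
finger_force: 0.0
```

```bash
python3 - <<'E'
from h import *
s,p=wrist();print(loc(s["eef_pos"]).round(4),s["contact_force"].round(1))
sc=read_camera("scene");t=read_camera("top");save(sc,"s11.png");save(t,"t11.png")
g=cv2.cvtColor(np.array(p["pixels"]),cv2.COLOR_RGB2GRAY)
L=[-.1402,0,.107]
for b in (2.8,6,10):
  b=np.radians(b);X=[.1025-.243*np.cos(b),0.03,.095+.243*np.sin(b)];print("bar",proj(p,wor(X)).round(0))
r=int(proj(p,wor([-.1402,.03,.107]))[1]);print(r,g[r,240:400:4].tolist())
for n,q in(("t",t),("s",sc),("w",p)):
  for k in ("lid_handle","case"):
    for d in recognise(q,k)[:1]: print(n,k,d["point"],round(d["conf"],2))
for b in(2.8,6,10):
  b=np.radians(b);X=wor([.1025-.243*np.cos(b),0,.095+.243*np.sin(b)]);print(proj(t,X).round(1),proj(sc,X).round(1))
# hood corners when shut: edges of lid front/top in scene view
A=cv2.imread("pics/t0.png").astype(int);B=cv2.imread("pics/t11.png").astype(int)
D=(abs(A-B).sum(2)>60);print("diff by 40px blocks");print(np.array([[int(D[i:i+40,j:j+40].sum()) for j in range(0,640,40)] for i in range(0,480,40)]))
E
```

```text
[-0.1387 -0.0005  0.2699] [-0.2 -0.4  1.1]
bar [311. 190.]
bar [312. 191.]
bar [315. 193.]
189 [103, 100, 103, 104, 98, 93, 99, 100, 98, 96, 95, 92, 98, 96, 102, 96, 100, 114, 152, 153, 96, 98, 93, 103, 103, 104, 86, 84, 87, 184, 172, 168, 169, 163, 167, 177, 184, 180, 174, 184]
t lid_handle [217.0, 244.5] 0.72
t case [218.3, 242.4] 0.75
s lid_handle [298.5, 394.4] 0.74
s case [307.6, 393.7] 0.89
w lid_handle [180.0, 467.4] 0.72
w case [183.6, 462.2] 0.87
[247.2 283.4] [381.5 257.4]
[246.1 282.4] [382.1 254.3]
[244.5 280.7] [382.9 250.5]
diff by 40px blocks
[[   0    0    0    0    0    0    0    0    0    0    0    0    0    0
     0    0]
 [   0    0    0    0    0    0    0    0    0    0    0    0    0    0
     0    0]
 [   0    0    0    0    0    0    0    0    0    0    0    0    0    0
     0    0]
 [   0    0    0    0    1  347  522    0    0    0    0    0    0    0
     0    0]
 [   0    0   16  685 1128 1231 1040    3    0    0    0    0    0    0
     0    0]
 [   0    0    0  520 1144  488  328  158    0  271   87    0    0    0
     0    0]
 [   0    0    0   64 1377 1445  461  114    0    0   15    0    0    0
     0    0]
 [   0    0    0  135  677  670  146    0    0   57  562    0    0    0
     0    0]
 [   0    0    0  303 1168  938    0    0    0    0    0    0    0    0
     0    0]
 [   0    0    0  169  244  592    0    0    0    0    0    0    0    0
     0    0]
 [   0    0    0  110    0  563    0    0    0    0    0    0    0    0
     0    0]
 [   0    0    0  172   12  670   42   13    0    0    0    0    0    0
     0    0]]
```

```bash
python3 - <<'E'
from h import *
sc=read_camera("scene");g=cv2.cvtColor(np.array(sc["pixels"]),cv2.COLOR_RGB2GRAY)
for y in(-.13,.13):
  for d in(0,1,3,6):
    b=np.radians(d);X=[.1025-.205*np.cos(b)+.02*np.sin(b)*-1*-1,y,.095+.205*np.sin(b)+.02*np.cos(b)];q=proj(sc,wor(X));print(y,d,q.round(1))
    if d==0:u=int(round(q[0]));v0=int(q[1])-14
  print([(v,int(g[v,u])) for v in range(v0,v0+26)])
E
```

```text
-0.13 0 [338.5 271.1]
-0.13 1 [338.6 270.3]
-0.13 3 [338.7 268.7]
-0.13 6 [339.1 266.5]
[(257, 123), (258, 119), (259, 112), (260, 114), (261, 117), (262, 120), (263, 117), (264, 116), (265, 113), (266, 111), (267, 110), (268, 115), (269, 146), (270, 172), (271, 179), (272, 181), (273, 181), (274, 180), (275, 178), (276, 177), (277, 176), (278, 169), (279, 192), (280, 203), (281, 207), (282, 201)]
0.13 0 [431.3 259.5]
0.13 1 [431.5 258.6]
0.13 3 [432.1 257.1]
0.13 6 [433.  254.8]
[(245, 226), (246, 204), (247, 196), (248, 197), (249, 204), (250, 230), (251, 206), (252, 238), (253, 240), (254, 179), (255, 130), (256, 123), (257, 165), (258, 178), (259, 179), (260, 177), (261, 176), (262, 160), (263, 185), (264, 202), (265, 205), (266, 204), (267, 204), (268, 207), (269, 206), (270, 210)]
```

```bash
python3 - <<'E'
from h import *
sc=read_camera("scene");g=cv2.cvtColor(np.array(sc["pixels"]),cv2.COLOR_RGB2GRAY);g0=cv2.imread("pics/s0.png",0)
for y in(-.1,0,.1):
  for nm,L in(("back top",[.1025,y,.115]),("rim seam",[.1025,y,.095]),("foot",[.1025,y,0])):
    u,v=proj(sc,wor(L));v0=int(v)-7;print(y,nm,round(u,1),round(v,1),v0,g[v0:v0+15,int(round(u))].tolist())
E
```

```text
-0.1 back top 368.3 331.3 324 [193, 193, 193, 193, 193, 192, 135, 112, 115, 119, 122, 131, 169, 175, 154]
-0.1 rim seam 367.7 336.3 329 [192, 135, 112, 115, 119, 122, 131, 169, 175, 154, 111, 97, 99, 99, 106]
-0.1 foot 364.7 358.4 351 [122, 120, 120, 119, 114, 107, 109, 112, 113, 115, 117, 115, 111, 109, 112]
0 back top 408.1 325.6 318 [194, 194, 197, 199, 197, 194, 137, 132, 125, 120, 121, 122, 118, 114, 112]
0 rim seam 407.0 330.6 323 [196, 151, 125, 129, 122, 121, 120, 120, 116, 113, 107, 106, 104, 104, 110]
0 foot 402.2 352.7 345 [120, 120, 118, 115, 112, 107, 105, 106, 111, 114, 112, 112, 113, 114, 112]
0.1 back top 447.0 320.1 313 [195, 198, 199, 198, 194, 146, 118, 120, 119, 118, 127, 166, 175, 141, 99]
0.1 rim seam 445.6 325.0 318 [155, 121, 131, 123, 117, 125, 158, 172, 150, 103, 96, 99, 98, 105, 116]
0.1 foot 439.0 347.2 340 [116, 114, 112, 110, 114, 113, 114, 115, 117, 115, 116, 117, 114, 118, 117]
```

The back and front lid edges show the same calibration offset of about 2 px, so the lid is level and shut. Handing in.

```bash
python3 -c "
from plant import sign_off
print(sign_off())"
```

```text
the job is handed in; nothing more can be done
None
```

The job is handed in: the small dish is nested in the medium one and both are in the large dish, the stay is unlocked, and the lid was lowered by its handle until it was fully shut, with nothing else seen to have moved.

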